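# Unlock the artefact transit case with its thumbwheel code

## Task

Unlock the blue transit case: roll the left thumbwheel to 6 and the right one to 1 with light finger pressure (the middle wheel already shows its 3, so leave it alone), then slide the red bolt tab gently towards the wheels until it is fully home. Don't force anything, disturb nothing else on the case or table, and leave the lock untouched when you are done. (Left and right are as seen from the robot.)

Things in the scene. Friction and masses are not known exactly. Their poses are not given: they have to be found in the camera images.
- case: Fixed blue transit case, 240 (x) x 320 (y) x 90 mm, aluminium corners 92 high. Origin: centre of underside. +x away from the lock edge (which is nearer the robot), +y left, z up. Lid: black lock housing 82 x 112 mm centred at x=-62, top 104 above the table; bolt track 30 wide, same height, on to y=-115; black handle bar along y at x=+50, 130 long, 117 high.
- left_top (a point): Top point, mid-width, of the LEFT thumbwheel; axes as the case. The three wheels: white, slightly rubbery rim, 44 mm diameter, 22 wide, axles along case y, 34 apart; tops 118 above the table, 14 above the housing. Numbers 1-6 as dice pips (1 is a large red pip, the rest black), 60 degrees (23 mm of rim) apart, grey lines between; the number read is on top, at the yellow index marks.
- middle_top (a point): Top point, mid-width, of the MIDDLE thumbwheel; axes as the case; same form as the left. Rolled by a fingertip pressed lightly (some 5 to 12 N) on top and drawn forward or back; a lighter touch slips, a harder one drags the wheel along. More than 60 N on a wheel, a knock included, harms it: touch down slower than 25 mm/s.
- right_top (a point): Top point, mid-width, of the RIGHT thumbwheel; axes as the case; same form as the left.
- left (a joint): Wheel angle, rad, not wrapped, turns endlessly both ways. Number n is on top at (n-1)*1.047 plus or minus whole turns of 6.283. Grows as the wheel's top rolls to the case's +x (away from the lock edge), bringing up the next higher number (1 follows 6). Drag of 1.4 N at the rim holds it anywhere; no clicks. Wanted: 6, i.e. 5.236 or -1.047; the bolt passes within about 0.15.
- middle (a joint): Wheel angle, rad, as joint left. Already at 3 (2.094); must stay within 0.2 of that.
- right (a joint): Wheel angle, rad, as joint left. Wanted: 1, i.e. 0 or 6.283; the bolt passes within about 0.15.
- bolt_tab (a point): Centre of the red bolt tab, an upright block 16 (case x) x 12 (case y) mm, from 105 to 131 mm above the table, on the bolt track at the right (-y) end of the lock; axes as the case. Can be pinched across its 16 mm from above, or pushed from its outer side.
- bolt (a joint): Bolt travel, m: 0 locked, 0.018 fully home at its stop. Grows as the tab slides along case +y, towards the wheels. Drag about 2 N. Three inner fins meet the wheels after 3 mm: if every wheel shows its code number they enter notches that hold the wheels, otherwise the bolt stops there. More than 40 N of the bolt on a wheel harms the lock.
- loupe: Dark steel loupe, upright cylinder 38 mm diameter, 30 mm high, standing loose on the case lid behind the handle. Origin: centre of underside.
- pin_jar: Amber jar, 44 mm diameter, 60 mm high, standing loose on the case lid near its left edge, behind the lock. Origin: centre of underside.
- phone: Black phone 150 x 74 x 9 mm lying on the table at the left. Origin: centre of underside.
- brush: Brush lying on the table at the right. Bystander.
- artefact: Terracotta figure, 52 mm wide, 95 mm high, standing on the table at the left. Origin: centre of underside.
- mug: Blue mug, 76 mm wide, 90 mm high, at the right. Origin: centre of underside.
- tape: Green reel of archival tape lying on the table at the right, 80 mm diameter, 20 mm high. Origin: centre of underside.

How it is judged:
On the way, in this order (a step that is already met when the one before it is completed fails the run):
1. all three wheels show the code 6-3-1 ((value of joint left between -7.53 and -7.13 rad or value of joint left between -1.247 and -0.847 rad or value of joint left between 5.036 and 5.436 rad or value of joint left between 11.319 and 11.719 rad) and value of joint middle between 1.894 and 2.294 rad and (value of joint right between -6.483 and -6.083 rad or value of joint right between -0.2 and 0.2 rad or value of joint right between 6.083 and 6.483 rad or value of joint right between 12.366 and 12.766 rad)), for 0.2 s.
2. the bolt is slid fully home (value of joint bolt above 0.0155 m), for 0.2 s.
At the end, for the whole second after the job is handed in: The left wheel shows 6, the middle 3 and the right 1, each within 0.2 rad; the bolt is home (at least 15.5 of its 18 mm) and at rest (all of step 1 and value of joint bolt above 0.0155 m and velocity of joint bolt between -0.005 and 0.005 m/s); the robot touches nothing.
It fails at once if the middle wheel is rolled away from its 3 (by more than 0.2 rad) (not (value of joint middle between 1.894 and 2.294 rad)).
It fails at once if a wheel is pressed with more than 60 N (contact force between the fingers and left above 60 N or contact force between the fingers and middle above 60 N or contact force between the fingers and right above 60 N).
It fails at once if the bolt is forced against a wheel with more than 40 N (contact force between bolt and left above 40 N or contact force between bolt and middle above 40 N or contact force between bolt and right above 40 N).
It fails at once if a bystander is moved by more than 20 mm (distance of any of loupe, pin_jar, phone, brush, artefact, mug, tape from where it was at the start of the episode above 0.02 m).
It also fails if it takes over 72 s, if anything falls off the work surface, if the arm or the gripper's body presses on something with over 40 N, if the wrist force passes 120 N, or if a joint passes its speed limit or range.

## Robot

A 6-joint arm with a two-finger parallel gripper is mounted at the origin on the work surface. World frame = base frame: x ahead of the robot, y to its left, z up, the work surface at z = 0. Lengths are in m, angles in rad, forces in N, time in s.
With the tool pointing down it reaches from about 0.35 to 0.725 m from the base axis. Payload 6 kg.
Tool frame: the origin (TCP) lies midway between the tips of the shut fingers; the grasp point (between the pads) lies 19 mm behind it; x points along the fingers, z is the direction in which the jaws open and shut, and the axes are right-handed (so a half turn about x gives the same grasp; the last joint's range is limited). The gripper opens to 85 mm and grips with 20 to 120 N. Pads are 22 mm wide; open, the fingers measure 114 mm over their backs; the gripper's body (76 mm by 85 mm) begins 54 mm behind the grasp point. The pads swing forward as they close: fully open they stand 13 mm farther back than shut.
Start: joints at [-0.924, 0.04, 0.085, 0, -1.615, -0.334], TCP at [0.185, -0.571, 0.231] pointing down, gripper open.
Joint ranges: [-2.56, 2.56], [-1.29, 2.01], [-1.08, 1.49], [-3.29, 1.98], [-2.81, -0.18], [-2.99, 2.99]. Speed limits (rad/s): [2.57, 2.57, 3.01, 3.14, 3.14, 3.14].

## Interface

Orientations are given as a unit quaternion [x, y, z, w].
In Python, from workcell import sense, camera, calibration, r gives the robot as it stands. The module is installed in compiled form; this text tells all that it offers.
- The arm moves only by the tool carry_out, never from a script. Its argument "rows" is one flat list of numbers, 5 for each row, row after row: the shift along the tool's x, y, z in mm, then the turn about the tool's x in degrees, then the opening, from -1 (shut) to 1 (fully open). In form: [dx, dy, dz, roll, gripper, dx, dy, dz, roll, gripper, ...]. A call has 1 to 20 rows; each row shifts and turns the commanded pose from where the row before left it, along the tool's axes as they then stand; what a row does not reach is not made up. A row lasts 1/12 s, in which the tool goes at most 41.7 mm and 7.16 degrees, less where a joint would pass 70% of its speed; a pose out of reach is approached as far as the arm can. A call is refused whole if a number of a shift passes 41.7 or a number of a turn 7.16, either way. A call with a gripper value outside its range is refused whole. The fingers move at their own pace and stop on an object; "squeeze" is the grip in N (left out, the last holds). Time passes only in rows, so rows that do not move let the fingers close. It gives the time, the measured TCP pose, the force and the opening at its end, in the units of the state.
- sense(): the state, without advancing time (a new reading comes with each control period).
- camera(name): name is "side" or "top"; returns the picture (480x640x3 uint8, red, green, blue); there is no depth.
- calibration(name): a dict with "fx", "fy", "cx", "cy" (pixels), "k1" (the pictures are not rectified: a ray, as slopes to the right and down, at radius r is drawn at 1 + k1 r^2 times it, then the intrinsics apply), "rvec" (rotation vector, rad) and "tvec" (3), from world to camera coordinates, as OpenCV has them. Camera axes: x right, y down, z forward; pixel columns grow to the right and rows downward; lengths in m; the calibration is good to about 2 mm. A picture is of the moment at which its call begins. calibration takes no time and is no camera call.
- r.sign_off(): hands the job in, once; it reports no verdict.
The state is a dict: "t": time; "joint_pos": joint angles; "qd": joint speeds; "effort": joint torques, N m; "eef_pos": TCP position; "eef_rot": TCP orientation; "wrist_force": force on the tool from outside, world axes, zero at the start; "ft_torque": the same for the moment, N m; "gripper_width": opening from 0.0 (shut) to 1.0 (fully open).
Only numpy, scipy, OpenCV 4.12 (cv2) and the standard library are available. Lean on these libraries where they do the work, as an engineer would, in place of code of your own. Each camera call takes 0.05 s, during which the arm holds its last target. There are 200 camera calls.

## Working session

There is one attempt and no reset: what is moved stays moved. The work goes in short steps, Python scripts to look and compute and a tool call to move; the robot and the scene stay as the last step left them, time stands still between calls to the robot, and variables do not carry over. Pictures are saved under pics/ and viewed, about 8 in all and at most 12, crops included, and the job is handed in when it is done.

Besides the shell and the picture viewer there is one more tool, called after "Emit:" as name(argument=value, ...) on one line, values as JSON. carry_out: Moves the arm, as the interface text tells. Its arguments: {"type":"object","properties":{"rows":{"type":"array","items":{"type":"number"}},"squeeze":{"type":"number"}},"required":["rows"]}

```bash
mkdir -p pics; cat > h.py <<'E'
import numpy as np, cv2
from workcell import sense, camera, calibration, r
def cal(n):
    c=calibration(n); K=np.array([[c['fx'],0,c['cx']],[0,c['fy'],c['cy']],[0,0,1.]])
    return K,np.array([c['k1'],0,0,0,0.]),np.array(c['rvec'],float),np.array(c['tvec'],float)
def toworld(n,px,z):
    K,d,rv,t=cal(n); R=cv2.Rodrigues(rv)[0]
    u=cv2.undistortPoints(np.array(px,float).reshape(-1,1,2),K,d).reshape(-1,2)
    D=np.c_[u,np.ones(len(u))]@R; C=-R.T@t
    return C+D*((z-C[2])/D[:,2])[:,None]
def topix(n,P):
    K,d,rv,t=cal(n); return cv2.projectPoints(np.array(P,float).reshape(-1,1,3),rv,t,K,d)[0].reshape(-1,2)
def save(n,f,crop=None,s=1):
    im=camera(n)[:,:,::-1]
    if crop: a,b,c,d=crop; im=im[b:d,a:c]
    im=cv2.resize(im,None,fx=s,fy=s,interpolation=cv2.INTER_CUBIC); cv2.imwrite('pics/'+f,im)
E
python3 - <<'E'
from h import *
for n in('top','side'):
    save(n,n+'1.png'); K,d,rv,t=cal(n); R=cv2.Rodrigues(rv)[0]; print(n,K[0,0],-R.T@t,R[2])
print(sense())
E
```

```text
top 483.74860481890306 [ 0.4520002  -0.02090147  1.17064417] [ 0.09865741  0.00468706 -0.99511042]
side 606.5883406916122 [ 0.42455285 -0.81538093  0.88828332] [ 0.1348211   0.7041358  -0.69714851]
{'t': 0.1, 'joint_pos': array([-9.24316489e-01,  4.07882350e-02,  8.38979519e-02, -3.89081824e-04,
       -1.61549374e+00, -3.33699439e-01]), 'qd': array([ 0.00023191, -0.00105263,  0.00377834,  0.00196241,  0.00053089,
       -0.00055753]), 'effort': array([-4.47741491e-03, -3.69348800e+01,  3.48279297e+01,  6.95178509e+00,
       -4.51593238e-03, -1.69168811e-05]), 'eef_pos': array([ 0.18459655, -0.57058944,  0.23035481]), 'eef_rot': array([-0.57128104,  0.41572137,  0.57227512,  0.41631106]), 'wrist_force': array([-0.42802607, -0.26428587, -0.8852376 ]), 'ft_torque': array([ 0.01810871, -0.0020401 ,  0.01580356]), 'gripper_width': 1.0002195999708587}
```

View pics/top1.png

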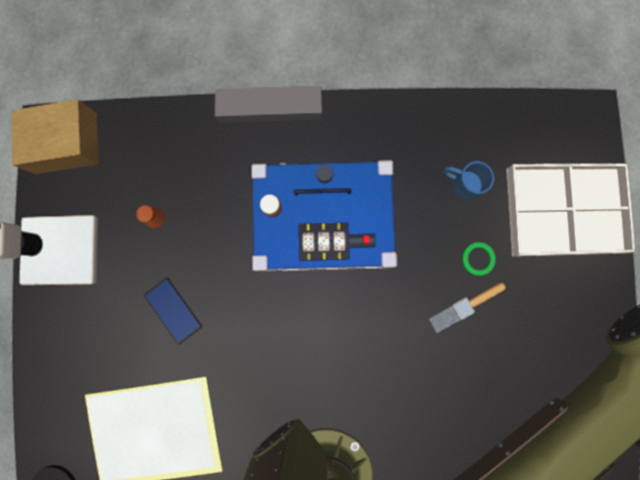

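View pics/side1.png

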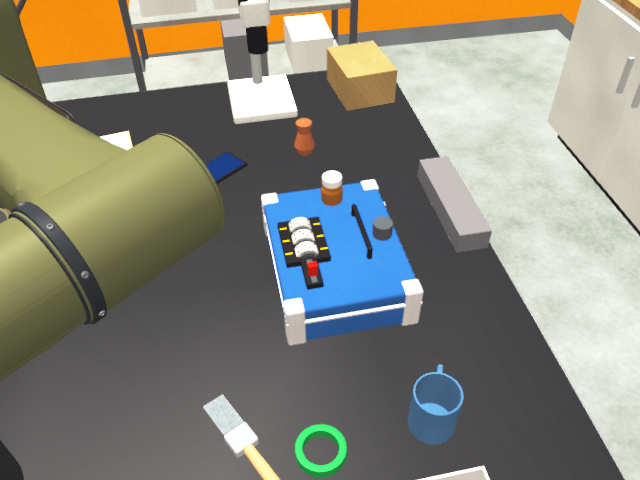

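The top view shows the case at about (323,215), the wheels at (308,241), (324,241) and (340,241), and the tab at (367,240). The side view shows the wheels at (300,228) to (307,250) and the tab at (313,268). Next I'll zoom in on both.

```bash
python3 - <<'E'
from h import *
T=sum(camera('top').astype(float) for _ in range(3))/3; S=sum(camera('side').astype(float) for _ in range(3))/3
a=cv2.resize(T[215:270,290:390,::-1],None,fx=8,fy=8,interpolation=cv2.INTER_CUBIC)[:250+50]
a=cv2.resize(T[220:264,294:380,::-1],(390,int(44*390/86)),interpolation=cv2.INTER_CUBIC)
b=cv2.resize(S[210:295,270:340,::-1],None,fx=7,fy=7,interpolation=cv2.INTER_CUBIC)
out=np.zeros((595,800,3)); a=cv2.resize(T[220:264,298:350,::-1],None,fx=6,fy=6,interpolation=cv2.INTER_CUBIC); out[:264,:312]=a; out[:,312:]=np.pad(b,((0,0),(0,0),(0,0)))[:,:488]
cv2.imwrite('pics/z1.png',out)
print(sense()['t'])
c=toworld('top',[(259.5,171.5),(385.5,168),(389,259.5),(260,263)],.092);print(c)
w=toworld('top',[(308,241.5),(324,241.5),(340,241)],.118);print(w)
print(toworld('top',[(367,240)],.131))
print(toworld('side',[(300,223),(303,235),(307,247)],.118),toworld('side',[(313,264)],.131))
E
```

```text
0.4
[[ 0.71213062  0.13282362  0.092     ]
 [ 0.71277512 -0.15481843  0.092     ]
 [ 0.50412339 -0.1547935   0.092     ]
 [ 0.5033648   0.13362942  0.092     ]]
[[ 0.54664782  0.02407468  0.118     ]
 [ 0.54578095 -0.0108855   0.118     ]
 [ 0.54600795 -0.04585493  0.118     ]]
[[ 0.545558 -0.103885  0.131   ]]
[[ 0.54701317  0.02092085  0.118     ]
 [ 0.54664754 -0.01256509  0.118     ]
 [ 0.54806308 -0.04507194  0.118     ]] [[ 0.54841748 -0.10131123  0.131     ]][ WARN:0@4.040] global loadsave.cpp:1063 imwrite_ Unsupported depth image for selected encoder is fallbacked to CV_8U.
```

View pics/z1.png

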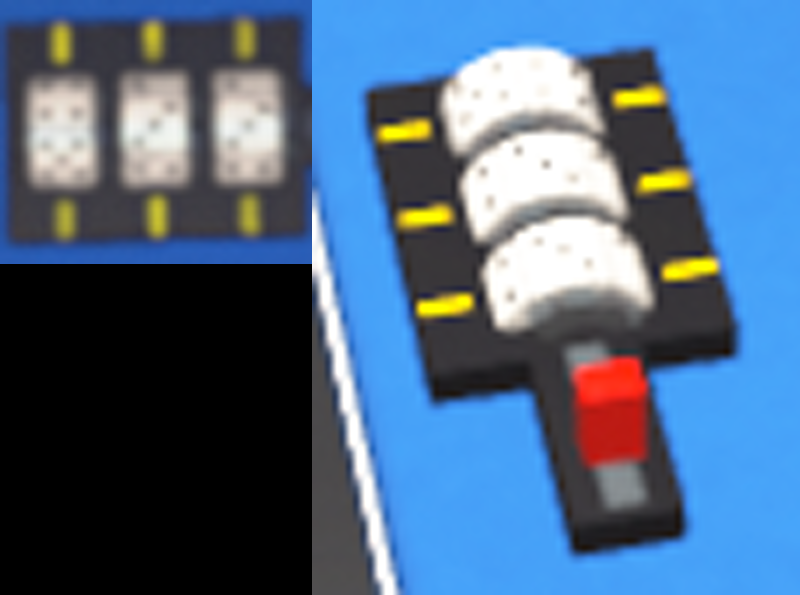

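```bash
cat >> h.py <<'E'
def unwrap(im,n,x,y,off=(0,0),s=6,A=75,z=.096):
    a=np.radians(np.arange(A,-A-1,-.384*60/23/2))   # rows: +x side at top
    v=np.arange(12.5,-12.6,-1/s)/1000               # cols: left = +y
    aa,vv=np.meshgrid(a,v,indexing='ij')
    P=np.stack([x+.022*np.sin(aa),y+vv,z+.022*np.cos(aa)],-1)
    p=(topix(n,P)+np.array(off)).reshape(*aa.shape,2).astype(np.float32)
    return a,cv2.remap(im.astype(np.float32),p[...,0],p[...,1],cv2.INTER_CUBIC)
def sheet(f,ys=(.0232,-.0108,-.0448),x=.546,N=4):
    out=[]
    for n in('top','side'):
        im=sum(camera(n).astype(float) for _ in range(N))/N
        for y in ys:
            a,u=unwrap(im,n,x,y); u=cv2.resize(u,(128,560),interpolation=cv2.INTER_CUBIC)[:,:,::-1]
            lo=np.percentile(u,3); u=np.clip((u-lo)/(np.percentile(u,99)-lo)*255,0,255)
            for d in(-60,-30,0,30,60):
                r_=int((75-d)/150*560); cv2.line(u,(0,r_),(8 if d else 16,r_),(0,200,0),1)
            out+= [u,np.zeros((560,4,3))]
    cv2.imwrite('pics/'+f,np.hstack(out).astype(np.uint8))
E
python3 -c "
from h import *
sheet('u1.png')"
```

```text
(no output)
```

View pics/u1.png

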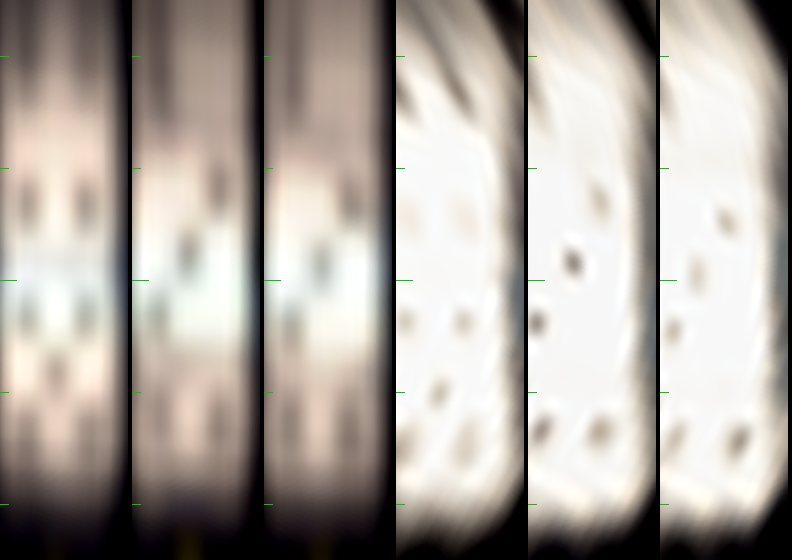

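The unwrapped wheels read as follows:
- **Middle:** shows 3, with its centre pip at row 253 in the top view. That is about +7° on my scale, which I take as calibration offset.
- **Left:** the 5 is about 33° to the robot side, so q≈3.61. It needs about +93°.
- **Right:** the 3 is about 3.4° before top, so q≈2.04. It needs about -117°.

Next is the tool frame for the approach.

```bash
python3 - <<'E'
from h import *
from scipy.spatial.transform import Rotation as Ro
s=sense(); R=Ro.from_quat(s['eef_rot']).as_matrix(); print(np.round(R,3))
for tgt in ([1,0,0],[-1,0,0]):
    z=R[:,2]; print(tgt,np.degrees(np.arctan2(np.dot(np.cross(z,tgt),R[:,0]),np.dot(z,tgt))))
d=np.array([.546,.0232,.15])-s['eef_pos']; print(R.T@d*1000, s['t'])
E
```

```text
[[-0.    -0.951 -0.308]
 [ 0.    -0.308  0.951]
 [-1.     0.     0.   ]]
[1, 0, 0] 107.92036047893069
[-1, 0, 0] -72.07963952106931
[  81.29260561 -526.63551251  454.05262238] 0.8
```

Emit:
carry_out(rows=[0,0,0,-7.1,-1,0,0,0,-7.1,-1,0,0,0,-7.1,-1,0,0,0,-7.1,-1,0,0,0,-7.1,-1,0,0,0,-7.1,-1,0,0,0,-7.1,-1,0,0,0,-7.1,-1,0,0,0,-7.1,-1,0,0,0,-7.1,-1,0,0,0,-1.08,-1,0,0,0,0,-1], squeeze=20)

```text
t: 1.8
eef_pos: [0.1846, -0.5709, 0.2313]
eef_rot: [-0.707, 0.001, 0.707, 0.001]
wrist_force: [0.6, -0.7, -0.6]
gripper_width: -0.001
```

Emit:
carry_out(rows=[0,-29.7,-17.6,0,-1,0,-29.7,-17.6,0,-1,0,-29.7,-17.6,0,-1,0,-29.7,-17.6,0,-1,0,-29.7,-17.6,0,-1,0,-29.7,-17.6,0,-1,0,-29.7,-17.6,0,-1,0,-29.7,-17.6,0,-1,0,-29.7,-17.6,0,-1,0,-29.7,-17.6,0,-1,0,-29.7,-17.6,0,-1,0,-29.7,-17.6,0,-1,0,-29.7,-17.6,0,-1,0,-29.7,-17.6,0,-1,0,-29.7,-17.6,0,-1,0,-29.7,-17.6,0,-1,0,-29.7,-17.6,0,-1,0,-29.7,-17.6,0,-1,0,-29.7,-17.6,0,-1,0,-29.7,-17.6,0,-1])

```text
t: 3.47
eef_pos: [0.5372, 0.0249, 0.2316]
eef_rot: [0.707, -0.001, -0.707, -0.001]
wrist_force: [1.0, -1.2, 0.7]
gripper_width: -0.004
```

Emit:
carry_out(rows=[12,0.5,0,0,-1,15,0.5,0,0,-1,15,0.5,0,0,-1,15,0,0,0,-1,15,0,0,0,-1,12,0,0,0,-1,8,0,0,0,-1,4,0,0,0,-1,2,0,0,0,-1,0,0,0,0,-1,0,0,0,0,-1])

```text
t: 4.38
eef_pos: [0.537, 0.0217, 0.1341]
eef_rot: [0.707, -0.0, -0.707, -0.0]
wrist_force: [-0.6, -0.3, 1.4]
gripper_width: 0.001
```

```bash
python3 - <<'E'
from h import *
T=camera('top')[190:290,270:390,::-1]; S=camera('side')[170:300,230:370,::-1]
a=cv2.resize(T,(400,333),interpolation=cv2.INTER_CUBIC); b=cv2.resize(S,(400,371),interpolation=cv2.INTER_CUBIC)
o=np.zeros((371,800,3),np.uint8); o[:333,:400]=a; o[:,400:]=b; cv2.imwrite('pics/p2.png',o); print(sense()['wrist_force'])
E
```

```text
[ 0.24732762 -0.173549   -0.82163596]
```

View pics/p2.png

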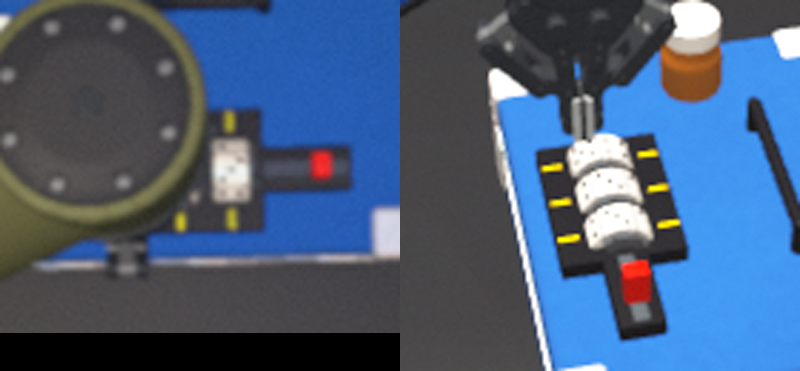

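The side view shows the shut fingertips, about 17 mm across in x, just above the left wheel at about (583,130) in the crop. Nothing is touching. I'll come down gently.

Emit:
carry_out(rows=[2,0,-1,0,-1,2,0,-1,0,-1,1.5,0,0,0,-1,1.5,0,0,0,-1,1.5,0,0,0,-1,1.5,0,0,0,-1,1,0,0,0,-1,1,0,0,0,-1,1,0,0,0,-1,1,0,0,0,-1,0,0,0,0,-1,0,0,0,0,-1])

```text
t: 5.48
eef_pos: [0.5386, 0.0217, 0.1192]
eef_rot: [-0.707, -0.0, 0.707, 0.0]
wrist_force: [-0.3, -0.5, 0.3]
gripper_width: -0.001
```

Emit:
carry_out(rows=[0.5,0,0,0,-1,0.5,0,0,0,-1,0.5,0,0,0,-1,0.5,0,0,0,-1,0,0,0,0,-1])

```text
t: 5.9
eef_pos: [0.5387, 0.0217, 0.1177]
eef_rot: [0.707, 0.0, -0.707, 0.0]
wrist_force: [-0.6, 0.4, 2.9]
gripper_width: 0.002
```

Emit:
carry_out(rows=[0.5,0,0,0,-1,0.4,0,0,0,-1,0,0,0,0,-1,0,0,0,0,-1])

```text
t: 6.23
eef_pos: [0.539, 0.0216, 0.1176]
eef_rot: [0.708, 0.0, -0.707, 0.0]
wrist_force: [-2.4, 0.1, 6.3]
gripper_width: -0.0
```

Emit:
carry_out(rows=[0.2,0,-1,0,-1,0,0,-1.5,0,-1,0,0,-1.5,0,-1,0,0,-1.5,0,-1,0,0,-1.5,0,-1,0,0,-1,0,-1])

```text
t: 6.73
eef_pos: [0.5476, 0.0217, 0.118]
eef_rot: [0.708, 0.0, -0.706, 0.0]
wrist_force: [-2.1, 0.7, 7.4]
gripper_width: -0.006
```

Emit:
carry_out(rows=[0,0,-1,0,-1,0,0,-1.5,0,-1,0,0,-1.5,0,-1,0,0,-1.5,0,-1,0,0,-1.5,0,-1,0,0,-1,0,-1,0,0,0,0,-1,0,0,0,0,-1])

```text
t: 7.4
eef_pos: [0.5557, 0.0217, 0.118]
eef_rot: [0.708, 0.0, -0.706, 0.0]
wrist_force: [-0.4, 0.3, 6.9]
gripper_width: -0.002
```

Emit:
carry_out(rows=[-2,0,0,0,-1,-3,0,0,0,-1,0,0,3,0,-1,0,0,5,0,-1,0,0,5,0,-1,0,0,3.5,0,-1,0,0,0,0,-1,1.5,0,0,0,-1,1,0,0,0,-1,1,0,0,0,-1,0.7,0,0,0,-1,0.5,0,0,0,-1,0.3,0,0,0,-1,0,0,0,0,-1,0,0,0,0,-1])

```text
t: 8.65
eef_pos: [0.5386, 0.0216, 0.1175]
eef_rot: [0.708, 0.0, -0.707, 0.0]
wrist_force: [-2.6, 0.8, 5.9]
gripper_width: -0.001
```

Emit:
carry_out(rows=[0,0,-1,0,-1,0,0,-1.5,0,-1,0,0,-1.5,0,-1,0,0,-1.5,0,-1,0,0,-1.5,0,-1,0,0,-1.5,0,-1,0,0,-1.5,0,-1,0,0,-1.5,0,-1,0,0,-1.5,0,-1,0,0,-1.5,0,-1,0,0,-1,0,-1,0,0,0,0,-1,0,0,0,0,-1])

```text
t: 9.73
eef_pos: [0.5547, 0.0217, 0.118]
eef_rot: [0.708, 0.0, -0.706, 0.0]
wrist_force: [-1.2, 0.8, 6.9]
gripper_width: -0.001
```

Emit:
carry_out(rows=[-2,0,0,0,-1,-4,0,0,0,-1,-8,0,0,0,-1,-12,0,0,0,-1,-12,0,0,0,-1,0,-10,0,0,-1,0,-20,0,0,-1,0,-20,0,0,-1,0,-20,0,0,-1,0,0,0,0,-1,0,0,0,0,-1])

```text
t: 10.65
eef_pos: [0.5535, 0.0929, 0.1543]
eef_rot: [-0.707, -0.001, 0.707, -0.001]
wrist_force: [0.1, -0.4, 0.1]
gripper_width: -0.0
```

```bash
python3 -c "
from h import *
sheet('u2.png',N=2); save('side','s2.png',(200,140,360,300),3); print(sense()['t'])"
```

```text
10.9
```

View pics/u2.png

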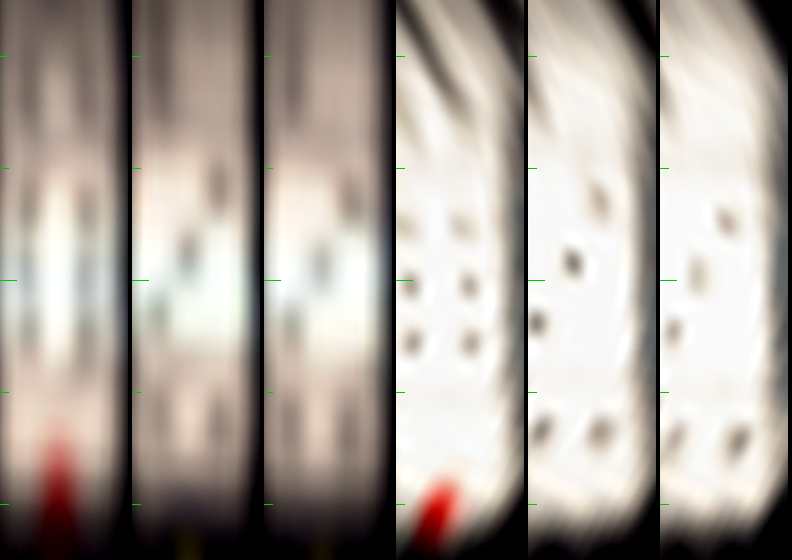

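Side view: the 6 on the left wheel is centred at row 285 against 262 for the middle's 3, so it is about 6° short, or 2.3 mm of rim. The yellow marks give an independent reading of the wheel axle x, which checks my reference.

```bash
python3 - <<'E'
from h import *
for n,N in(('top',3),('side',3)):
    im=sum(camera(n).astype(np.float32) for _ in range(N))/N
    P=toworld(n,topix(n,[[.546,-.0108,.104]]),.104)
    xs=np.arange(.490,.605,.0005); ys=np.arange(.05,-.075,-.0005)
    X,Y=np.meshgrid(xs,ys,indexing='ij'); p=topix(n,np.stack([X,Y,0*X+.104],-1)).reshape(*X.shape,2).astype(np.float32)
    u=cv2.remap(im,p[...,0],p[...,1],cv2.INTER_CUBIC)
    w=np.clip(np.minimum(u[...,0],u[...,1])-u[...,2]-50,0,None)
    k,l,st,c=cv2.connectedComponentsWithStats((w>0).astype(np.uint8))
    for i in range(1,k):
        m=l==i
        if st[i,4]>25: print(n,'yellow',round((X*w)[m].sum()/w[m].sum(),4),round((Y*w)[m].sum()/w[m].sum(),4),st[i,4])
    # red tab
    p=topix(n,np.stack([X,Y-.06,0*X+.131],-1)).reshape(*X.shape,2).astype(np.float32)
    u=cv2.remap(im,p[...,0],p[...,1],cv2.INTER_CUBIC); m=(u[...,0]-u[...,1:].max(-1)>(150 if n=='side' else 90))
    print(n,'tab',X[m].min(),X[m].max(),(Y-.06)[m].min(),(Y-.06)[m].max())
E
```

```text
top yellow 0.5155 0.0244 307
top yellow 0.5159 -0.0094 390
top yellow 0.5154 -0.0433 332
top yellow 0.5803 0.0246 376
top yellow 0.5815 -0.0092 337
top yellow 0.5805 -0.0436 300
top tab 0.539 0.5565 -0.10800000000000008 -0.09550000000000007
side yellow 0.5144 0.0283 459
side yellow 0.5149 -0.0058 436
side yellow 0.5144 -0.0398 436
side yellow 0.5792 0.0283 434
side yellow 0.5792 -0.0057 419
side yellow 0.5795 -0.0399 425
side tab 0.538 0.555 -0.1255000000000001 -0.09400000000000007
```

Emit:
carry_out(rows=[0,20,2,0,-1,0,25,2,0,-1,0,22,2.5,0,-1,10,0,0,0,-1,12,0,0,0,-1,8,0,0,0,-1,2,0,0,0,-1,1,0,0,0,-1,1,0,0,0,-1,1,0,0,0,-1,1,0,0,0,-1,1,0,0,0,-1,0.7,0,0,0,-1,0.3,0,0,0,-1,0,0,0,0,-1])

```text
t: 12.45
eef_pos: [0.548, 0.0249, 0.1181]
eef_rot: [0.708, 0.0, -0.706, -0.0]
wrist_force: [-1.7, 0.9, 7.1]
gripper_width: 0.003
```

Emit:
carry_out(rows=[0,0,-0.6,0,-1,0,0,-0.7,0,-1,0,0,-0.6,0,-1,0,0,0,0,-1,0,0,0,0,-1])

```text
t: 12.87
eef_pos: [0.5499, 0.0249, 0.118]
eef_rot: [0.708, 0.0, -0.706, -0.0]
wrist_force: [-0.5, 0.2, 5.9]
gripper_width: -0.004
```

Emit:
carry_out(rows=[-2,0,0,0,-1,-5,0,0,0,-1,-8,0,0,0,-1,0,20,-2.5,0,-1,0,28,-2.5,0,-1,0,20,0,0,-1,0,0,0,0,-1,5,0,0,0,-1,3,0,0,0,-1,1,0,0,0,-1,1,0,0,0,-1,1,0,0,0,-1,1,0,0,0,-1,1,0,0,0,-1,1,0,0,0,-1,0.7,0,0,0,-1,0.3,0,0,0,-1,0,0,0,0,-1])

```text
t: 14.37
eef_pos: [0.5549, -0.0431, 0.118]
eef_rot: [0.708, 0.0, -0.706, 0.0]
wrist_force: [-1.6, 1.0, 6.6]
gripper_width: 0.002
```

Emit:
carry_out(rows=[0,0,1,0,-1,0,0,1.5,0,-1,0,0,1.5,0,-1,0,0,1.5,0,-1,0,0,1.5,0,-1,0,0,1.5,0,-1,0,0,1.5,0,-1,0,0,1.5,0,-1,0,0,1.5,0,-1,0,0,1,0,-1,0,0,1,0,-1,0,0,0,0,-1,0,0,0,0,-1])

```text
t: 15.45
eef_pos: [0.5399, -0.0431, 0.1178]
eef_rot: [0.708, 0.0, -0.706, 0.0]
wrist_force: [0.6, 1.4, 6.6]
gripper_width: -0.001
```

Emit:
carry_out(rows=[-2,0,0,0,-1,-3,0,0,0,-1,0,0,-3,0,-1,0,0,-5,0,-1,0,0,-4,0,-1,0,0,-3,0,-1,0,0,0,0,-1,1.5,0,0,0,-1,1,0,0,0,-1,1,0,0,0,-1,0.7,0,0,0,-1,0.5,0,0,0,-1,0.3,0,0,0,-1,0,0,0,0,-1,0,0,0,0,-1])

```text
t: 16.7
eef_pos: [0.5547, -0.0434, 0.118]
eef_rot: [0.708, 0.0, -0.706, 0.0]
wrist_force: [-0.3, 1.1, 7.2]
gripper_width: 0.003
```

Emit:
carry_out(rows=[0,0,1,0,-1,0,0,1.5,0,-1,0,0,1.5,0,-1,0,0,1.5,0,-1,0,0,1.5,0,-1,0,0,1.5,0,-1,0,0,1.5,0,-1,0,0,1.5,0,-1,0,0,1.5,0,-1,0,0,1,0,-1,0,0,1,0,-1,0,0,0,0,-1,0,0,0,0,-1])

```text
t: 17.78
eef_pos: [0.5398, -0.0434, 0.1177]
eef_rot: [0.708, 0.0, -0.706, 0.0]
wrist_force: [-1.0, -0.0, 5.8]
gripper_width: 0.001
```

Emit:
carry_out(rows=[-2,0,0,0,-1,-3,0,0,0,-1,0,0,-3,0,-1,0,0,-5,0,-1,0,0,-4,0,-1,0,0,-3,0,-1,0,0,0,0,-1,1.5,0,0,0,-1,1,0,0,0,-1,1,0,0,0,-1,0.7,0,0,0,-1,0.5,0,0,0,-1,0.3,0,0,0,-1,0,0,0,0,-1,0,0,0,0,-1])

```text
t: 19.03
eef_pos: [0.5547, -0.0434, 0.118]
eef_rot: [0.708, 0.0, -0.706, 0.0]
wrist_force: [-1.3, 1.0, 5.6]
gripper_width: -0.001
```

Emit:
carry_out(rows=[0,0,1,0,-1,0,0,1.5,0,-1,0,0,1.5,0,-1,0,0,1.5,0,-1,0,0,1.5,0,-1,0,0,1.5,0,-1,0,0,1.5,0,-1,0,0,1.5,0,-1,0,0,1.5,0,-1,0,0,1,0,-1,0,0,1,0,-1,0,0,0,0,-1,0,0,0,0,-1])

```text
t: 20.12
eef_pos: [0.5398, -0.0434, 0.1177]
eef_rot: [0.708, 0.0, -0.706, 0.0]
wrist_force: [1.1, 1.1, 5.8]
gripper_width: -0.004
```

Emit:
carry_out(rows=[-2,0,0,0,-1,-4,0,0,0,-1,-8,0,0,0,-1,-12,0,0,0,-1,-12,0,0,0,-1,0,-10,0,0,-1,0,-28,0,0,-1,0,-30,0,0,-1,0,-30,0,0,-1,0,-28,0,0,-1,0,-10,0,0,-1,0,0,0,0,-1])

```text
t: 21.12
eef_pos: [0.5388, 0.0951, 0.1543]
eef_rot: [-0.707, -0.001, 0.707, -0.001]
wrist_force: [0.0, -1.0, -0.5]
gripper_width: 0.0
```

```bash
python3 -c "
from h import *
sheet('u3.png',ys=(.025,-.009,-.043),x=.5475,N=2); print(sense()['t'])"
```

```text
21.3167
```

View pics/u3.png

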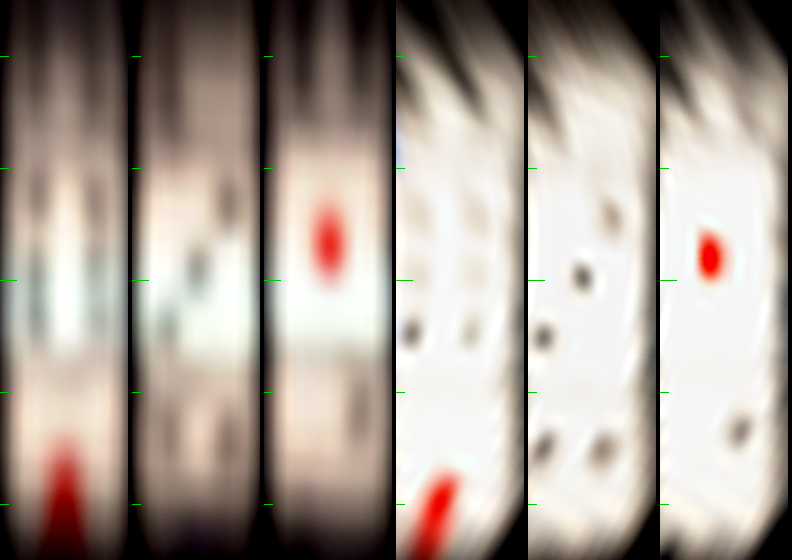

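Both cameras agree. Left 6 is at row 273 against 277 for the middle's 3, within about 1°. The right wheel's red 1 is at row 256 (side) and 242 (top), so it still lies about 6.5° to the +x side. It needs about 2.5 mm more towards -x.

Emit:
carry_out(rows=[0,10,-2,0,-1,0,30,-4,0,-1,0,30,-4,0,-1,0,30,0,0,-1,0,28,0,0,-1,0,10,0,0,-1,10,0,0,0,-1,12,0,0,0,-1,8,0,0,0,-1,2,0,0,0,-1,1,0,0,0,-1,1,0,0,0,-1,1,0,0,0,-1,1,0,0,0,-1,1,0,0,0,-1,0.7,0,0,0,-1,0.3,0,0,0,-1,0,0,0,0,-1,0,0,0,0,-1])

```text
t: 22.9
eef_pos: [0.5499, -0.0451, 0.1181]
eef_rot: [0.708, 0.0, -0.706, 0.0]
wrist_force: [-1.3, 2.3, 6.5]
gripper_width: 0.0
```

Emit:
carry_out(rows=[0,0,0.6,0,-1,0,0,0.7,0,-1,0,0,0.7,0,-1,0,0,0.6,0,-1,0,0,0,0,-1,0,0,0,0,-1])

```text
t: 23.4
eef_pos: [0.5477, -0.0451, 0.118]
eef_rot: [0.709, 0.0, -0.706, 0.0]
wrist_force: [0.5, 2.1, 4.9]
gripper_width: 0.002
```

Emit:
carry_out(rows=[-2,0,0,0,-1,-4,0,0,0,-1,-8,0,0,0,-1,-12,0,0,0,-1,-12,0,0,0,-1,0,-10,0,0,-1,0,-28,0,0,-1,0,-30,0,0,-1,0,-30,0,0,-1,0,-28,0,0,-1,0,-10,0,0,-1,0,0,0,0,-1])

```text
t: 24.4
eef_pos: [0.5463, 0.0931, 0.1543]
eef_rot: [-0.707, -0.001, 0.707, -0.001]
wrist_force: [0.1, 0.1, -1.2]
gripper_width: -0.001
```

```bash
python3 - <<'E'
from h import *
print(sense()['t'])
for n in('top','side'):
    im=sum(camera(n).astype(np.float32) for _ in range(3))/3
    a,u=unwrap(im,n,.5475,-.043); w=np.clip(u[...,0]-u[...,1:].max(-1)-50,0,None); k=np.abs(a)<.6
    print(n,'red pip deg',np.degrees((w[k].sum(1)*a[k]).sum()/w[k].sum()))
    a,u=unwrap(im,n,.5475,-.009); g=255-u.mean(-1); k=np.abs(a)<.17; c=slice(60,92); h=g[k][:,c]; h=np.clip(h-np.percentile(h,85),0,None)
    print(n,'mid pip deg',np.degrees((h.sum(1)*a[k]).sum()/h.sum()))
E
```

```text
24.4
top red pip deg 6.061019879911055
top mid pip deg 3.0287036525366466
side red pip deg 1.5571381646190563
side mid pip deg 0.14675405792606966
```

The wheels read left +1°, middle 0 and right about +2° relative to each other, well inside tolerance. Now I'll go over to the outer side of the tab.

Emit:
carry_out(rows=[0,15,0,0,-1,0,30,0,0,-1,0,30,0,0,-1,0,30,0,0,-1,0,30,0,0,-1,0,30,0,0,-1,0,30,0,0,-1,0,22,0,0,-1,0,12,0,0,-1,0,0,0,0,-1,5,0,0,0,-1,10,0,0,0,-1,10,0,0,0,-1,8,0,0,0,-1,4,0,0,0,-1,3,0,0,0,-1,2,0,0,0,-1,0,0,0,0,-1])

```text
t: 26.2
eef_pos: [0.5464, -0.1382, 0.1119]
eef_rot: [-0.707, -0.0, 0.707, -0.0]
wrist_force: [-0.8, 0.9, 0.4]
gripper_width: 0.002
```

```bash
python3 -c "
from h import *
save('side','s4.png',(250,200,370,310),4); print(sense()['wrist_force'])"
```

```text
[-0.52530074  0.23520976 -0.25821451]
```

View pics/s4.png

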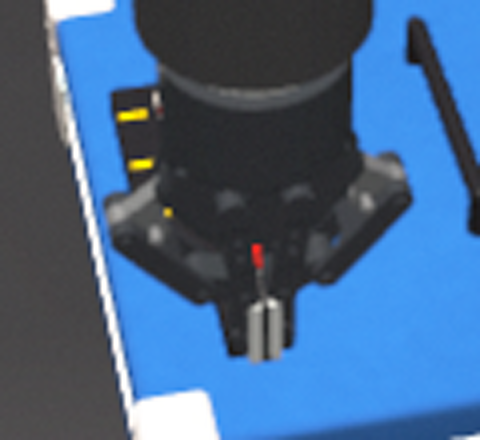

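The shut fingers (263,335 in the crop) stand on the outer side of the red tab (257,255), in line with it. I'll push along +y.

Emit:
carry_out(rows=[0,-2,0,0,-1,0,-2,0,0,-1,0,-2,0,0,-1,0,-2,0,0,-1,0,-2,0,0,-1,0,-2,0,0,-1,0,-1,0,0,-1,0,-1,0,0,-1,0,-1,0,0,-1,0,-1,0,0,-1,0,-1,0,0,-1,0,-1,0,0,-1,0,-1,0,0,-1])

```text
t: 27.33
eef_pos: [0.5464, -0.1193, 0.1122]
eef_rot: [-0.707, -0.0, 0.707, 0.0]
wrist_force: [0.1, 0.7, -0.3]
gripper_width: -0.004
```

Emit:
carry_out(rows=[0,-1,0,0,-1,0,-1,0,0,-1,0,-1,0,0,-1,0,-0.5,0,0,-1,0,0,0,0,-1])

```text
t: 27.75
eef_pos: [0.5464, -0.1159, 0.1122]
eef_rot: [-0.707, 0.0, 0.707, -0.0]
wrist_force: [0.6, -1.8, -0.0]
gripper_width: -0.001
```

Emit:
carry_out(rows=[0,-0.5,0,0,-1,0,-1,0,0,-1,0,-1,0,0,-1,0,-0.5,0,0,-1,0,0,0,0,-1])

```text
t: 28.17
eef_pos: [0.5464, -0.1127, 0.1122]
eef_rot: [-0.707, -0.0, 0.707, -0.0]
wrist_force: [-0.2, -1.9, -0.1]
gripper_width: 0.001
```

Emit:
carry_out(rows=[0,-0.5,0,0,-1,0,-1,0,0,-1,0,-0.5,0,0,-1,0,0,0,0,-1])

```text
t: 28.5
eef_pos: [0.5464, -0.1107, 0.1122]
eef_rot: [-0.707, -0.0, 0.707, 0.0]
wrist_force: [-0.3, -1.4, -0.0]
gripper_width: 0.001
```

The drag stays at 2 N past 5 mm, so the fins have entered their notches. I'll carry on.

Emit:
carry_out(rows=[0,-0.5,0,0,-1,0,-1,0,0,-1,0,-1,0,0,-1,0,-1,0,0,-1,0,-1,0,0,-1,0,-1,0,0,-1,0,-0.5,0,0,-1,0,0,0,0,-1])

```text
t: 29.17
eef_pos: [0.5464, -0.1046, 0.1122]
eef_rot: [-0.707, -0.0, 0.707, 0.0]
wrist_force: [-0.5, -0.7, 0.3]
gripper_width: 0.001
```

Emit:
carry_out(rows=[0,-0.5,0,0,-1,0,-1,0,0,-1,0,-1,0,0,-1,0,-0.5,0,0,-1,0,0,0,0,-1])

```text
t: 29.58
eef_pos: [0.5464, -0.1017, 0.1122]
eef_rot: [-0.707, -0.0, 0.707, -0.0]
wrist_force: [-0.8, -1.0, 1.1]
gripper_width: -0.001
```

Emit:
carry_out(rows=[0,-0.5,0,0,-1,0,-0.5,0,0,-1,0,-0.5,0,0,-1,0,-0.5,0,0,-1,0,0,0,0,-1])

```text
t: 30.0
eef_pos: [0.5464, -0.1006, 0.1122]
eef_rot: [-0.707, 0.001, 0.707, -0.0]
wrist_force: [0.4, -6.1, -1.5]
gripper_width: -0.001
```

The force rose to 6 N after about 18 mm, which is the stop. I'll back off, lift clear and check.

Emit:
carry_out(rows=[0,-0.4,0,0,-1,0,0,0,0,-1,0,0,0,0,-1,0,2,0,0,-1,0,6,0,0,-1,0,12,0,0,-1,0,12,0,0,-1,-10,0,0,0,-1,-20,0,0,0,-1,-30,0,0,0,-1,-30,0,0,0,-1,0,0,30,0,-1,0,0,35,0,-1,0,0,35,0,-1,0,0,30,0,-1,0,0,0,0,-1,0,0,0,0,-1])

```text
t: 31.42
eef_pos: [0.416, -0.1318, 0.2039]
eef_rot: [0.709, 0.0, -0.706, -0.0]
wrist_force: [0.0, -0.3, -0.4]
gripper_width: 0.0
```

```bash
python3 - <<'E'
from h import *
T=camera('top')[190:290,260:400,::-1]; S=camera('side')[170:320,230:400,::-1]
a=cv2.resize(T,(400,286),interpolation=cv2.INTER_CUBIC); b=cv2.resize(S,(400,353),interpolation=cv2.INTER_CUBIC)
o=np.zeros((353,800,3),np.uint8); o[:286,:400]=a; o[:,400:]=b; cv2.imwrite('pics/p5.png',o)
im=camera('side').astype(np.float32); s=im[215:300,280:345]; m=s[...,0]-s[...,1:].max(-1)>120; k,l,st,c=cv2.connectedComponentsWithStats(m.astype(np.uint8)); print(c+[280,215],st[:,4])
print(sense()['wrist_force'],sense()['t'],np.abs(sense()['qd']).max())
print('expected top-face centre px at bolt 0, .018:',topix('side',[[.5465,-.1,.131],[.5465,-.082,.131]]))
E
```

```text
[[312.03919394 256.93899057]
 [290.         226.        ]
 [306.5        245.        ]
 [310.4159292  260.40707965]] [5409    1    2  113]
[-0.28457578 -0.38936307 -0.19454522] 31.5667 0.018718217075748316
expected top-face centre px at bolt 0, .018: [[311.76590212 263.63214703]
 [309.81308804 256.35971439]]
```

View pics/p5.png

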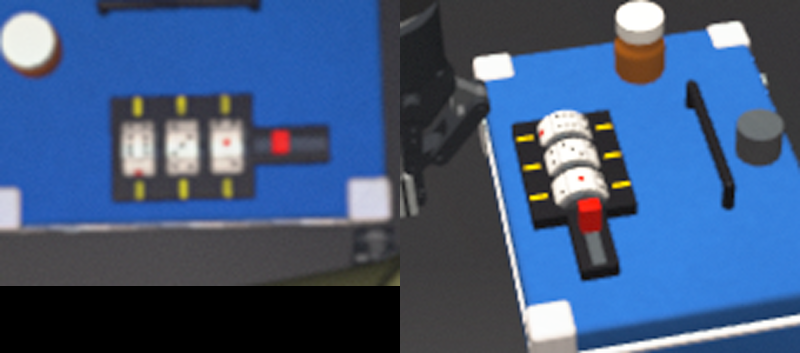

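The picture shows 6, 3 and 1 on top, and the tab moved in next to the wheels. It went from column 367 to about 358 in the top view and from row 268 to 260 in the side view, both about 18 mm. The jar, loupe and handle haven't moved, and the arm is clear.

```bash
python3 -c "
from workcell import r
print(r.sign_off())"
```

```text
the job is handed in; nothing more can be done
None
```

I unlocked the case and handed the job in at about 31.6 s of the 72 s; no verdict is reported.

- **Left wheel:** rolled about +92° in two strokes plus a short correction. The cameras put its 6 within about 1° of the line of the middle's 3.
- **Right wheel:** rolled about -115° in three strokes plus a correction, because the first three fell about 6° short. Its 1 is about 2° off that line, within tolerance.
- **Force:** the shut fingertips read about 5 to 7.5 N on the wheels.
- **Bolt:** pushed from the outer side at a steady drag of about 2 N. The force rose to 6 N after about 18 mm, at the stop. The tab's shift in both cameras also comes to about 18 mm.
- **End state:** in the last picture the wheels show 6-3-1. The jar, loupe and handle have not moved, and the arm is clear of everything. I did not look closely at the items on the table, but the arm passed well above them.

**Disagreements:** the two cameras differed by about 2–3° on absolute wheel angle and about 3.5 mm on the wheels' left–right position. That is close to the stated calibration accuracy for the angles, but more than the stated 2 mm for position. I judged the angles mainly against the middle wheel's 3 and the yellow index marks.

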